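# Swap the battery pack in the push-push charging dock

## Robot

A 6-joint arm with a two-finger parallel gripper is mounted at the origin on a cart in front of the work surface, level with it; the furniture and walls round the work are solid. World frame = base frame: x ahead of the robot, y to its left, z up, the work surface at z = 0. Lengths are in m, angles in rad, forces in N, time in s.
With the tool pointing down it reaches from about 0.3 to 0.875 m from the base axis. Payload 6.4 kg.
Tool frame: the origin (TCP) lies midway between the tips of the shut fingers; the grasp point (between the pads) lies 19 mm behind it; z points along the fingers, y is the line along which they close (so a half turn about z gives the same grasp; the last joint's range is limited). The gripper opens to 85 mm and grips with 20 to 120 N. Pads are 22 mm wide; open, the fingers measure 114 mm over their backs; the gripper's body (76 mm by 85 mm) begins 54 mm behind the grasp point. The pads swing forward as they close: fully open they stand 13 mm farther back than shut.
Start: joints at [1.017, 0.181, 1.607, -0, 1.354, -0.206], TCP at [0.196, 0.541, 0.191] pointing down, gripper open.
Joint ranges: [-2.99, 2.99], [-0.89, 2.07], [0.3, 2.58], [-1.14, 4.28], [0, 2.63], [-3.12, 3.12]. Speed limits (rad/s): [2.57, 2.57, 3.01, 3.14, 3.14, 3.14].

## Interface

Orientations are given as a unit quaternion [w, x, y, z].
In Python, from bench import ctrl gives the robot as it stands. The module is installed in compiled form; this text tells all that it offers.
- The arm moves only by the tool move_arm, never from a script. Its argument "plan" is one flat list of numbers, 6 for each row, row after row: the shift along the world's x, y, z in units of 50 mm (1.0 is 50 mm), then the turn, a rotation vector about the world's x, y, z in rad. A call has 1 to 10 rows; each row is the pose to reach, as a shift and turn from the pose commanded when the call began; what a row does not reach only later rows make up. A row lasts 1/8 s, in which the tool goes at most 62.5 mm and 10.7 degrees, less where a joint would pass 70% of its speed; a pose out of reach is approached as far as the arm can. A call with a gripper value outside its range is refused whole. "grip" is the finger opening in mm, from 0 to 85.4, set as the call begins (left out, the last holds). The fingers move at their own pace and stop on an object; the grip force is fixed at half the most. Time passes only in rows, so rows that repeat a pose let the fingers close. It gives the time, the measured TCP pose, the force, the opening and the grip force at its end, in the units of the state.
- ctrl.get_obs(): the state, without advancing time (a new reading comes with each control period).
- ctrl.camera(name): name is "side" or "top" or "wrist"; returns a dict with "pixels" (384x512x3 uint8, red, green, blue), "fx", "fy", "cx", "cy" (pixels), "origin" and "attitude" of the camera in the world. Camera axes: x right, y down, z forward; pixel columns grow to the right and rows downward; lengths in m; the calibration is good to about 2 mm. A picture is of the moment at which its call begins. There is no depth.
- ctrl.hand_in(): hands the job in; it is judged then, once.
The state is a dict: "time_s": time; "q": joint angles; "dq": joint speeds; "joint_efforts": joint torques, N m; "eef_pos": TCP position; "eef_rot": TCP orientation; "wrist_force": force on the tool from outside, world axes, zero at the start; "torque": the same for the moment, N m; "opening": opening from 0.0 (shut) to 1.0 (fully open); "grasp_force": force on a finger pad.
Only numpy, scipy, OpenCV 4.12 (cv2) and the standard library are available. Lean on these libraries where they do the work, as an engineer would, in place of code of your own. Each camera call takes 0.05 s, during which the arm holds its last target. There are 200 camera calls.

## Task

The red-capped battery pack in the charging dock has to make way for the green-capped one: press it down to its stop so that the catch lets go and it pops up, lift it out and stand it upright in the blue tray. Then put the green-capped pack into the bay and press it down to its stop until the catch holds it down. Press gently, never loading the dock with more than 22 N (the pack's own weight included), and leave the other things on the bench where they are.

Things in the scene. Friction and masses are not known exactly. Their poses are not given: they have to be found in the camera images.
- dock: Grey top-loading charging dock fixed to the bench, 120 mm tall; origin on the bench under the axis of its bay, z up, front (two lamps, vents) to its -x, rear housing with the catch to its +x. Walls reach from -32 to +64 mm in x and +-44 mm in y, the 8 mm high black flange from -44 to +74 mm and +-61 mm
- bay_mouth (a point): Centre of the bay's black flared mouth, level with the dock's top, 120 mm above the bench; axes as the dock's. The bay is 39 mm (x) by 63 mm (y), flaring to 57 by 81 mm over its top 15 mm
- cradle (a joint): Sprung floor of the bay (m, positive downward): 0 (to 1 mm) = held by the catch, -0.026 = up. Spring: 7 N up when risen, 10 N when held. Pushing it to its stop and letting it rise switches the catch: a held cradle then rises to -0.026, a risen one is then held at 0. The stop must be felt: hidden, 5 to 15 mm below 0 when catching, 7 to 17 mm when releasing
- cradle_top (a point): Centre of the cradle's upper face, on which a pack stands in the bay; 32 mm above the bench at joint value 0, 58 mm when up. A finger pressing a pack down feels 2 to 9 N on the way (the pack's weight helps); at the stop this climbs by about 5 N per mm, and 12 to 15 N of push is enough to switch the catch
- pack_empty: Battery pack with red cap (top 34 mm) and black ribbed lower part: 36 mm (its x) by 60 mm (its y) by 100 mm, 0.17 to 0.35 kg, top edges bevelled over the last 8 mm, bottom ones 3 mm; origin at the centre of its underside, z up. Starts held down in the bay, its x along the dock's x, 12 mm out of the mouth; 38 mm out when the cradle is up. It stands loose on the cradle
- pack_empty_top (a point): Centre of the red pack's flat top (26 by 50 mm), 100 mm above its origin
- pack_full: Battery pack like the other but with a green cap; starts upright on the bench. It fits the bay with 1.5 mm of play on each side, with its x along the dock's x, either way round
- pack_full_top (a point): Centre of the green pack's flat top, 100 mm above its origin
- tray: Blue open tray fixed to the bench, 150 mm (its x) by 130 mm (its y) by 28 mm high, walls and floor 5 mm; origin at the centre of its underside, z up
- measure: Yellow tape measure, a bystander, to be left where it is; origin at its underside
- offcut: Small flat offcut of wood, a bystander, to be left where it is; origin at its underside
Things that resemble listed ones, but are neither listed nor needed, are in the scene too. Leave any purple or turquoise look-alike of the pack_empty alone.

How it is judged:
By the outcome, as a careful person would: the job done as asked, in the order asked, and still so for the second after the job is handed in, with the robot touching nothing.
It also fails if it takes over 67 s, if anything falls off the work surface, if the arm or the gripper's body presses on something with over 40 N, if the wrist force passes 120 N, or if a joint passes its speed limit or range.

## Working session

There is one attempt and no reset: what is moved stays moved. The work goes in short steps, Python scripts to look and compute and a tool call to move; the robot and the scene stay as the last step left them, time stands still between calls to the robot, and variables do not carry over. Pictures are saved under pics/ and viewed, at most 10 in all, crops included, and the job is handed in when it is done.

Besides the shell and the picture viewer there is one more tool, called after "Emit:" by a JSON object that holds its "name" and its "arguments". move_arm: Moves the arm, as the interface text tells. Its arguments: {"type":"object","properties":{"plan":{"type":"array"},"grip":{"type":"number"}},"required":["plan"]}

```bash
mkdir -p pics
cat > h.py <<'E'
import numpy as np,cv2,pickle
from bench import ctrl
from scipy.spatial.transform import Rotation as R
def rot(a):
    a=np.array(a,float)
    return a if a.shape==(3,3) else R.from_quat(a,scalar_first=True).as_matrix()
def snap(n,f):
    c=ctrl.camera(n); cv2.imwrite(f'pics/{f}.png',np.array(c['pixels'])[:,:,::-1]); pickle.dump(c,open(f'pics/{f}.pkl','wb')); return c
def load(f): return pickle.load(open(f'pics/{f}.pkl','rb'))
def ray(c,u,v):
    d=rot(c['attitude'])@np.array([(u-c['cx'])/c['fx'],(v-c['cy'])/c['fy'],1]); return np.array(c['origin']),d/np.linalg.norm(d)
def atz(c,u,v,z):
    o,d=ray(c,u,v); return o+d*(z-o[2])/d[2]
def tri(*obs):
    A=np.zeros((3,3));b=np.zeros(3)
    for c,u,v in obs:
        o,d=ray(c,u,v);P=np.eye(3)-np.outer(d,d);A+=P;b+=P@o
    p=np.linalg.solve(A,b); e=[np.linalg.norm((np.eye(3)-np.outer(ray(c,u,v)[1],ray(c,u,v)[1]))@(p-ray(c,u,v)[0])) for c,u,v in obs]
    return p,e
def proj(c,p):
    q=rot(c['attitude']).T@(np.array(p)-c['origin']); return q[0]/q[2]*c['fx']+c['cx'],q[1]/q[2]*c['fy']+c['cy']
E
python3 - <<'E'
from h import *
for n in('side','top','wrist'):
    c=snap(n,n+'0'); print(n,c['origin'],c['attitude'],c['fx'],c['cx'],c['cy'])
a=cv2.imread('pics/side0.png');b=cv2.imread('pics/top0.png')
o=ctrl.get_obs();print(o['time_s'],o['eef_rot'],o['wrist_force'],o['opening'])
E
```

```text
side [ 0.36949455 -0.81495206  0.8786271 ] [-0.39515851  0.91382057 -0.08494548  0.03957261] 447.6996316265675 257.73729234037285 190.3389091695721
top [0.35809473 0.01680429 1.17156738] [ 0.05870442 -0.69577344  0.71314275 -0.06229395] 392.72405092840427 253.75515136711735 191.83666134741412
wrist [0.12633833 0.56694668 0.37296608] [0.12169138 0.80998296 0.56749413 0.08407872] 266.01788857045676 255.4368008590215 196.33986827644105
0.15 [-2.46339680e-04  1.73019059e-01  9.84918227e-01 -6.56851721e-04] [-0.07943233  0.24010144  0.15914802] 0.998363969644387
```

View pics/top0.png

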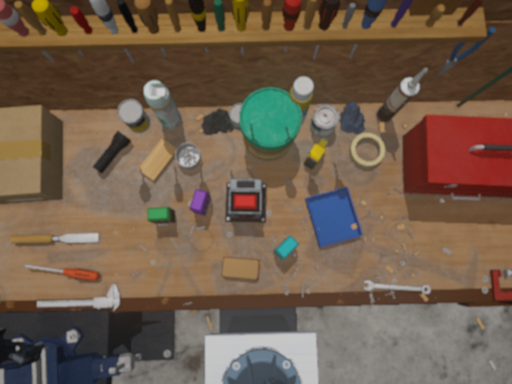

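View pics/side0.png

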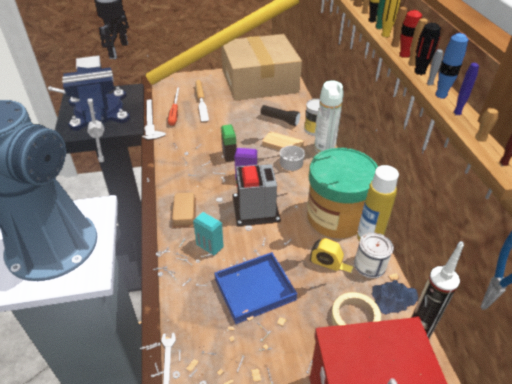

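Top view shows: red cap in the dock at (245,202), green-capped pack at (160,215), tray at (333,218). Look-alikes to avoid are purple (200,201) and turquoise (286,247); the green bucket lid at (270,118) is no pack. In the side view, red is at (250,175), green at (229,140), purple at (246,156), turquoise at (209,233) and the tray at (255,287). Next, one close crop to check this, plus colour segmentation.

Run:
```python
from h import *
T=cv2.imread('pics/top0.png');S=cv2.imread('pics/side0.png')
a=cv2.resize(T[165:265,135:375],None,fx=3.3,fy=3.3,interpolation=cv2.INTER_CUBIC)
b=cv2.resize(S[115:225,215:295],None,fx=2.4,fy=2.4,interpolation=cv2.INTER_CUBIC)
o=np.zeros((600,800,3),np.uint8);o[:330,:792]=a;o[332:332+b.shape[0],:b.shape[1]]=b
cv2.imwrite('pics/crop1.png',o)
def blobs(img,nm,h0,h1,win,smin=100,vmin=40):
    H=cv2.cvtColor(img,cv2.COLOR_BGR2HSV)
    m=cv2.inRange(H,(h0,smin,vmin),(h1,255,255)); 
    if h0==0: m|=cv2.inRange(H,(172,smin,vmin),(180,255,255))
    x0,x1,y0,y1=win; w=np.zeros_like(m);w[y0:y1,x0:x1]=m[y0:y1,x0:x1]
    cs,_=cv2.findContours(w,cv2.RETR_EXTERNAL,cv2.CHAIN_APPROX_NONE)
    c=max(cs,key=cv2.contourArea);print(nm,cv2.contourArea(c),cv2.minAreaRect(c),cv2.boundingRect(c)); return c
blobs(T,'Tred',0,8,(225,270,180,225));blobs(T,'Tgreen',45,80,(140,180,200,230));c=blobs(T,'Ttray',105,125,(295,370,180,255))
print(cv2.boxPoints(cv2.minAreaRect(c)))
t=load('top0')
for p in cv2.boxPoints(cv2.minAreaRect(c)): print(atz(t,*p,0.028))
H=cv2.cvtColor(T,cv2.COLOR_BGR2HSV)
for v in (207,211,215,219,222): print(H[v,146:178:3,2])
```

```text
Tred 375.5 ((245.0, 201.5), (17.0, 24.0), 90.0) (233, 193, 25, 18)
Tgreen 243.5 ((159.0, 214.0), (12.0, 22.0), 90.0) (148, 208, 23, 13)
Ttray 2079.5 ((333.5127868652344, 216.32958984375), (51.07999801635742, 43.7599983215332), 73.73979187011719) (306, 188, 56, 58)
[[305.35678 197.93759]
 [347.36636 185.68478]
 [361.6688  234.72159]
 [319.6592  246.9744 ]]
[ 0.53391154 -0.14314845  0.028     ]
[ 0.56760909 -0.26947389  0.028     ]
[ 0.42193691 -0.30150916  0.028     ]
[ 0.38976104 -0.17765776  0.028     ]
[137 122 118 121 120 118 123 107 117 146 148]
[136 149 154 154 154 154 155 111  58  55 133]
[144 148 153 153 153 153 154 113  62  46 125]
[147 110 107 102  99  96  89  86  60  47 108]
[153 136 100  68  59  62  69  67  77  73 108]
```

View pics/crop1.png

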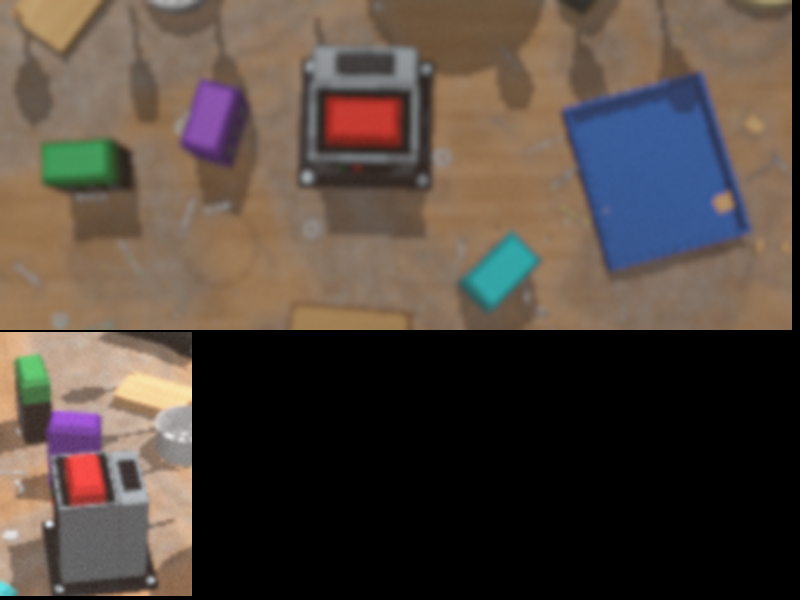

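The crop confirms the choice: red cap in the dock's bay, green cap on a black body at the left, purple and turquoise without dock. Dock and green pack lie nearly along the world axes.

Run:
```python
from h import *
t=load('top0');s=load('side0')
print('red',atz(t,245,201.3,.132), tri((t,245,201.3),(s,215+85/2.4,115+(480-332)/2.4)))
print('green',atz(t,158.7,213.3,.1), tri((t,158.7,213.3),(s,215+31/2.4,115+(369-332)/2.4)))
# dock edges: flange screws in crop coords
for u,v in((308,66),(427,68),(308,178),(423,180)): print(atz(t,135+u/3.3,165+v/3.3,.008)[:2])
for u,v in((322,94),(406,94),(401,150),(326,150)): print(atz(t,135+u/3.3,165+v/3.3,.13)[:2])
for u,v in((42,144),(112,139)): print('g',atz(t,135+u/3.3,165+v/3.3,.1)[:2])
o=ctrl.get_obs();print(o['eef_pos'],R.from_quat(o['eef_rot'],scalar_first=True).as_matrix().round(3))
w=load('wrist0');M=rot(o['eef_rot']);print('cam in tool',M.T@(np.array(w['origin'])-o['eef_pos']),(M.T@rot(w['attitude'])).round(3))
```

```text
red [0.51277396 0.03330526 0.132     ] (array([0.51516473, 0.03351253, 0.11818002]), [np.float64(0.00033107772510714917), np.float64(0.0003310777251071276)])
green [0.49008556 0.27099563 0.1       ] (array([0.49003141, 0.27130293, 0.09870385]), [np.float64(0.0002122757972206287), np.float64(0.00021227579722060805)])
[0.58211708 0.08446313]
[ 0.57761052 -0.02419524]
[0.47948556 0.08588692]
[ 0.47513336 -0.01756548]
[0.53512487 0.06628807]
[ 0.53345403 -0.00214679]
[0.48762402 0.00312683]
[0.48911268 0.06377587]
g [0.50371187 0.30131265]
g [0.50648222 0.24315669]
[0.19570288 0.54014857 0.19078478] [[-0.94   0.341 -0.001]
 [ 0.341  0.94  -0.001]
 [ 0.    -0.001 -1.   ]]
cam in tool [ 0.07439191  0.00130165 -0.18216408] [[-0.001 -0.956 -0.293]
 [ 1.    -0.001 -0.001]
 [ 0.001 -0.293  0.956]]
```

Emit:
{"name": "move_arm", "arguments": {"plan": [0.3,-0.5,1.0,0,0,0,6.3,-10.1,1.2,0,0,0.31,6.3,-10.1,1.2,0,0,0.31,6.3,-10.1,1.2,0,0,0.31,6.3,-10.1,1.2,0,0,0.31,6.3,-10.1,1.2,0,0,0.31,6.3,-10.1,1.2,0,0,0.31,6.3,-10.1,1.2,0,0,0.31,6.3,-10.1,1.2,0,0,0.31,6.3,-10.1,1.2,0,0,0.31], "grip": 0}}

```text
time_s: 1.4
eef_pos: [0.5072, 0.0408, 0.2513]
eef_rot: [0.0, 0.019, 1.0, 0.0]
wrist_force: [-0.0, 0.6, 0.3]
opening: -0.001
grasp_force: 0.0
```

Emit:
{"name": "move_arm", "arguments": {"plan": [0,0,0,0,0,0,0,0,0,0,0,0,0,0,0,0,0,0,0,0,0,0,0,0]}}

```text
time_s: 1.9
eef_pos: [0.506, 0.044, 0.2515]
eef_rot: [0.0, 0.018, 1.0, 0.0]
wrist_force: [0.1, -0.1, -0.2]
opening: -0.002
grasp_force: 0.0
```

Run:
```python
from h import *
c=snap('wrist','w1');o=ctrl.get_obs();print(o['eef_pos'],R.from_quat(o['eef_rot'],scalar_first=True).as_matrix().round(3),o['wrist_force'])
for p in((.5128,.0333,.132),(.49,.271,.1)):print(proj(c,p))
```

```text
[0.50614085 0.04385653 0.25152446] [[-0.999  0.036  0.   ]
 [ 0.036  0.999 -0.   ]
 [-0.    -0.    -1.   ]] [ 1.38842467  0.0517613  -0.18239653]
(np.float64(245.6805513313965), np.float64(187.1387484733253))
(np.float64(435.0392058847934), np.float64(156.22566749656897))
```

View pics/w1.png

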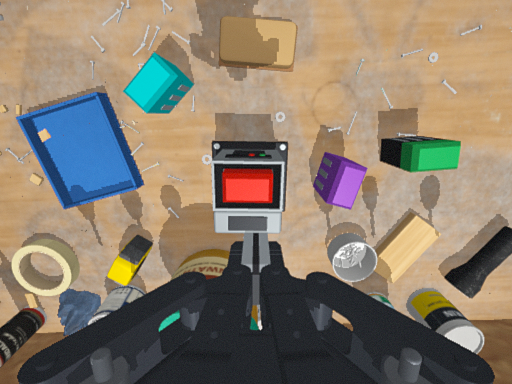

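The wrist view shows the red top at about (247,186) in the bay, the green pack at (435,155), the tray at (85,150) and purple at (340,180). Positions agree with the projections.

```bash
cat >> h.py <<'E'
def seg(f,h0,h1,win,smin=120,vmin=40):
    img=cv2.imread(f'pics/{f}.png');H=cv2.cvtColor(img,cv2.COLOR_BGR2HSV);m=cv2.inRange(H,(h0,smin,vmin),(h1,255,255))
    if h0==0:m|=cv2.inRange(H,(172,smin,vmin),(180,255,255))
    w=np.zeros_like(m);x0,x1,y0,y1=win;w[y0:y1,x0:x1]=m[y0:y1,x0:x1]
    c=max(cv2.findContours(w,cv2.RETR_EXTERNAL,cv2.CHAIN_APPROX_NONE)[0],key=cv2.contourArea)
    return cv2.minAreaRect(c)
E
python3 - <<'E'
from h import *
w=load('w1');t=load('top0')
print(seg('w1',0,8,(205,290,150,215)),seg('w1',0,8,(205,290,150,215),vmin=215))
print(seg('w1',45,80,(370,470,130,180)),seg('w1',45,80,(370,470,130,180),vmin=150))
r=seg('w1',0,8,(205,290,150,215),vmin=215)
print('red',atz(w,*r[0],.132),tri((w,*r[0]),(t,245,201.3)))
for p in cv2.boxPoints(r):print(atz(w,*p,.132)[:2])
g=seg('w1',45,80,(370,470,130,180),vmin=150)
print('green',tri((w,*g[0]),(t,158.7,213.3)))
# dock outer top corners: front-left/right at z=.12 (wall front) & rear
for n,p in dict(fl=(214,163),fr=(285,163),rl=(214,232),rr=(281,232)).items():print(n,atz(w,*p,.12)[:2])
for n,p in dict(sl=(217,146),sr=(283,146)).items():print(n,atz(w,*p,.008)[:2])
tr=np.array([(18,118),(103,92),(143,186),(66,208)])
q=np.array([atz(w,*p,.028)[:2] for p in tr]);print(q,q.mean(0))
E
```

```text
((247.5, 185.5), (35.0, 51.0), 90.0) ((247.0, 189.5), (21.0, 42.0), 90.0)
((429.5532531738281, 154.74618530273438), (30.35124397277832, 60.70248794555664), 85.91438293457031) ((438.00250244140625, 158.0355224609375), (22.442821502685547, 43.60319519042969), 85.91438293457031)
red [0.5157305  0.03471548 0.132     ] (array([0.51114378, 0.03421211, 0.14656523]), [np.float64(0.0012546535563045887), np.float64(0.0012546535563045618)])
[0.50217244 0.01088946]
[0.50396677 0.05970806]
[0.52961785 0.05912018]
[0.52778018 0.00911537]
green (array([0.48979983, 0.26863208, 0.10956275]), [np.float64(0.0008932517318875744), np.float64(0.0008932517318873839)])
fl [ 0.4849822  -0.00347416]
fr [0.48808042 0.08081107]
rl [ 0.57417589 -0.01083755]
rr [0.57734048 0.07529353]
sl [ 0.477011   -0.01478468]
sr [0.48084722 0.0895662 ]
[[ 0.42378958 -0.29964223]
 [ 0.39308206 -0.16807769]
 [ 0.5328166  -0.13336104]
 [ 0.56482205 -0.26369698]] [ 0.47862757 -0.21619449]
```

Run:
```python
import cv2,numpy as np
a=cv2.imread('pics/w1.png')
x=cv2.resize(a[135:245,200:300],None,fx=5,fy=5,interpolation=cv2.INTER_CUBIC)
y=cv2.resize(a[130:180,370:470],None,fx=2.9,fy=2.9,interpolation=cv2.INTER_CUBIC)
o=np.zeros((550,800,3),np.uint8);o[:550,:500]=x;o[:y.shape[0],505:505+y.shape[1]]=y
cv2.imwrite('pics/crop2.png',o)
```

```text
(no output)
```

View pics/crop2.png

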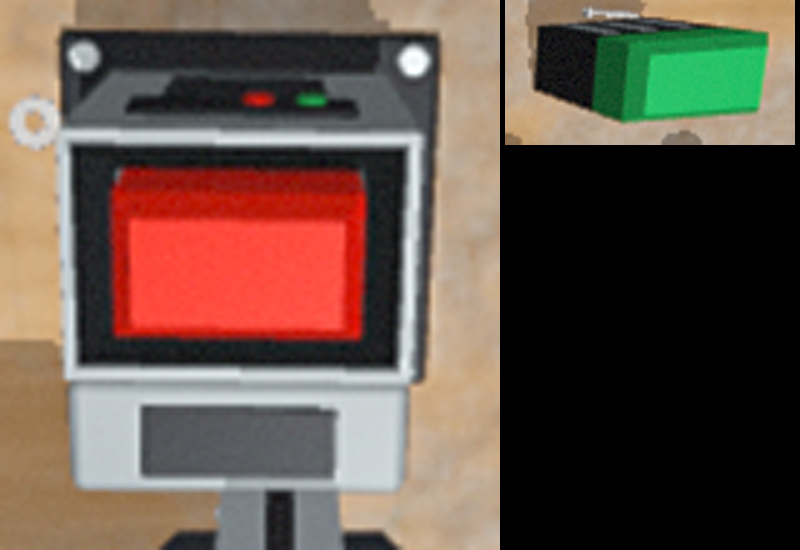

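Emit:
{"name": "move_arm", "arguments": {"plan": [0.19,-0.2,-1.1,0,0,0,0.19,-0.2,-2.1,0,0,0,0.19,-0.2,-2.1,0,0,0,0.19,-0.2,-2.1,0,0,0,0.19,-0.2,-2.1,0,0,0]}}

```text
time_s: 2.58
eef_pos: [0.5179, 0.0327, 0.1491]
eef_rot: [0.002, 0.019, 1.0, -0.0]
wrist_force: [0.6, -1.0, 0.3]
opening: 0.001
grasp_force: 0.0
```

Emit:
{"name": "move_arm", "arguments": {"plan": [-0.02,0,-0.2,0,0,0,-0.04,0,-0.3,0,0,0,-0.04,0,-0.38,0,0,0,-0.04,0,-0.46,0,0,0,-0.04,0,-0.46,0,0,0]}}

```text
time_s: 3.2
eef_pos: [0.5137, 0.0328, 0.1229]
eef_rot: [-0.0, 0.019, 1.0, 0.0]
wrist_force: [0.3, -0.9, -0.2]
opening: 0.0
grasp_force: 0.0
```

Run:
```python
from h import *
c=snap('wrist','w2');snap('side','s2');o=ctrl.get_obs();print(o['eef_pos'],o['wrist_force'],o['opening'],o['joint_efforts'])
a=cv2.imread('pics/w2.png');b=cv2.imread('pics/s2.png')
o=np.zeros((384,800,3),np.uint8);o[:,:384]=a[:,64:448];o[:,390:790]=cv2.resize(b[100:220,190:315],(400,384),interpolation=cv2.INTER_CUBIC)
cv2.imwrite('pics/crop3.png',o)
```

```text
[0.51406811 0.03274353 0.12339148] [ 0.62616351  0.11161865 -0.16665255] -0.0018492642349138809 [-3.18402908e-04 -3.86622584e+01 -3.23973083e+01 -6.55403710e-04
  4.45326892e-03  3.17876669e-06]
```

View pics/crop3.png

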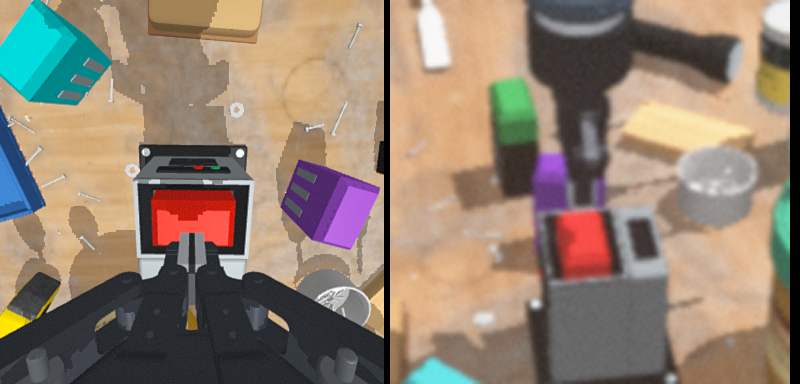

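Run:
```python
from h import *
s=load('s2');w=load('w2');t=load('w1')
P=lambda p:[np.round(proj(c,p),1) for c in(s,w)]
print('tcp',P((.514,.0327,.1234)))
for z in (.1,.12,.132): print(z,P((.5155,.034,z)))
print('shaft',P((.514,.0327,.2)))
print(seg('s2',0,8,(235,275,150,190)),seg('side0',0,8,(235,275,150,195)),seg('s2',0,8,(235,275,150,190),vmin=190),seg('side0',0,8,(235,275,150,195),vmin=190))
print(seg('w2',0,8,(200,310,180,260)))
```

```text
tcp [array([249.9, 175.4]), array([253.9, 220.6])]
0.1 [array([250.4, 181.8]), array([255.7, 211.4])]
0.12 [array([250.4, 176. ]), array([255.8, 220.7])]
0.132 [array([250.4, 172.5]), array([255.8, 227.1])]
shaft [array([249.7, 151.8]), array([253. , 283.8])]
((250.0792694091797, 175.7134246826172), (20.42983627319336, 17.00645637512207), 83.6598129272461) ((250.1732635498047, 175.73268127441406), (20.39826202392578, 16.915632247924805), 84.2894058227539) ((250.16183471679688, 174.052001953125), (17.486576080322266, 12.620747566223145), 81.25383758544922) ((250.5, 174.0), (16.0, 13.0), 90.0)
((257.0, 217.5), (57.0, 84.0), 90.0)
```

The wrist view (red at about (257,217)) and side view (red at (250,175)) show the pack unmoved. The finger tips are still just above the red top, although the TCP reading says 0.123. I'll go by feel, in small steps.

Emit:
{"name": "move_arm", "arguments": {"plan": [0,0,-0.03,0,0,0,0,0,-0.06,0,0,0,0,0,-0.06,0,0,0]}}

```text
time_s: 3.68
eef_pos: [0.5139, 0.0328, 0.1202]
eef_rot: [-0.0, 0.019, 1.0, 0.0]
wrist_force: [0.6, -0.8, -0.3]
opening: -0.003
grasp_force: 0.0
```

Run:
```python
from h import *
snap('wrist','w3');snap('side','s3')
a=cv2.imread('pics/w3.png');b=cv2.imread('pics/s3.png')
o=np.zeros((600,800,3),np.uint8);o[:480,:400]=cv2.resize(a[170:290,206:306],(400,480),interpolation=cv2.INTER_CUBIC);o[:600,400:]=cv2.resize(b[120:195,225:275],(400,600),interpolation=cv2.INTER_CUBIC)
cv2.imwrite('pics/crop4.png',o)
```

```text
(no output)
```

View pics/crop4.png

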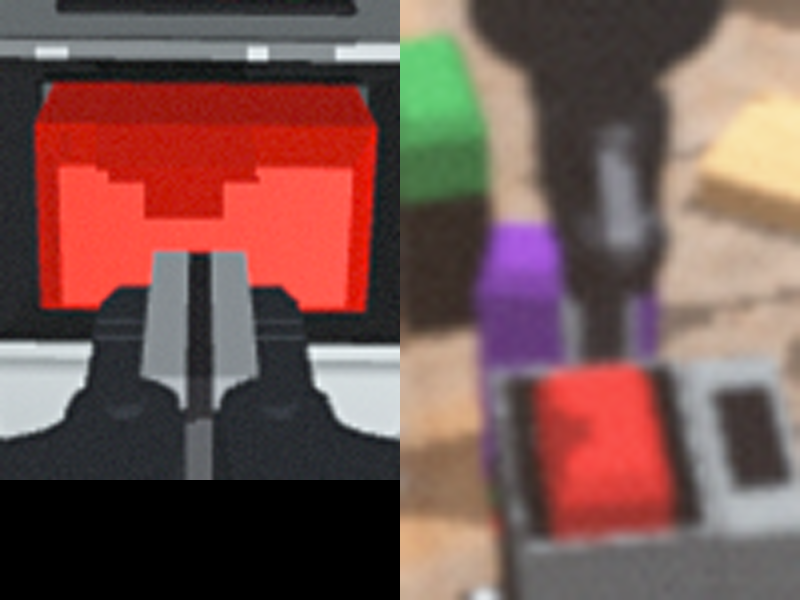

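Run:
```python
from h import *
w=load('w3');s=load('s3');o=ctrl.get_obs();M=rot(o['eef_rot']);p=np.array(o['eef_pos']);print(p)
for d in(0,.01,.02,.03,.04):
    print(d,[np.round(proj(w,p+M@[x,0,-d]),1) for x in(.011,0)],np.round(proj(s,p+M@[0,0,-d]),1))
```

```text
[0.51397167 0.03277457 0.12033097]
0 [array([254., 206.]), array([254. , 220.1])] [249.9 176.3]
0.01 [array([253.9, 210.8]), array([254. , 225.5])] [249.8 173.4]
0.02 [array([253.8, 216.1]), array([253.9, 231.5])] [249.8 170.4]
0.03 [array([253.7, 221.9]), array([253.8, 238.2])] [249.8 167.3]
0.04 [array([253.6, 228.6]), array([253.7, 245.7])] [249.8 164.3]
```

Emit:
{"name": "move_arm", "arguments": {"plan": [0,0,-0.05,0,0,0,0,0,-0.08,0,0,0,0,0,-0.08,0,0,0]}}

```text
time_s: 4.15
eef_pos: [0.5138, 0.0328, 0.1161]
eef_rot: [-0.0, 0.019, 1.0, 0.0]
wrist_force: [-0.2, 0.2, 0.0]
opening: -0.0
grasp_force: 0.0
```

The tips sit about 30 to 35 mm above the stated TCP in both views, so I expect contact near a reading of 0.10.

Emit:
{"name": "move_arm", "arguments": {"plan": [0,0,-0.06,0,0,0,0,0,-0.12,0,0,0,0,0,-0.16,0,0,0,0,0,-0.16,0,0,0]}}

```text
time_s: 4.65
eef_pos: [0.5138, 0.0328, 0.1081]
eef_rot: [-0.0, 0.019, 1.0, 0.0]
wrist_force: [0.1, 1.4, 0.8]
opening: -0.001
grasp_force: 0.0
```

Emit:
{"name": "move_arm", "arguments": {"plan": [0,0,-0.05,0,0,0,0,0,-0.08,0,0,0,0,0,-0.08,0,0,0]}}

```text
time_s: 5.03
eef_pos: [0.5139, 0.0328, 0.1042]
eef_rot: [-0.0, 0.019, 1.0, 0.0]
wrist_force: [-1.2, 0.3, 0.1]
opening: 0.0
grasp_force: 0.0
```

Emit:
{"name": "move_arm", "arguments": {"plan": [0,0,-0.05,0,0,0,0,0,-0.08,0,0,0,0,0,-0.08,0,0,0]}}

```text
time_s: 5.4
eef_pos: [0.5138, 0.0328, 0.1001]
eef_rot: [-0.0, 0.019, 1.0, 0.0]
wrist_force: [-0.1, 0.8, 0.5]
opening: 0.001
grasp_force: 0.0
```

Emit:
{"name": "move_arm", "arguments": {"plan": [0,0,-0.04,0,0,0,0,0,-0.06,0,0,0,0,0,-0.06,0,0,0]}}

```text
time_s: 5.78
eef_pos: [0.5139, 0.0328, 0.0972]
eef_rot: [-0.0, 0.019, 1.0, 0.0]
wrist_force: [-0.7, -0.1, 0.2]
opening: -0.001
grasp_force: 0.0
```

Emit:
{"name": "move_arm", "arguments": {"plan": [0,0,-0.03,0,0,0,0,0,-0.06,0,0,0,0,0,-0.06,0,0,0]}}

```text
time_s: 6.15
eef_pos: [0.5138, 0.0328, 0.0942]
eef_rot: [-0.0, 0.019, 1.0, 0.0]
wrist_force: [0.6, -0.3, 0.1]
opening: 0.001
grasp_force: 0.0
```

Run:
```python
from h import *
snap('side','s4');snap('wrist','w4')
print(ctrl.get_obs()['wrist_force'])
for f in('s3','s4'):print(seg(f,0,8,(235,275,150,190)),seg(f,0,8,(235,275,150,190),vmin=190))
a=cv2.imread('pics/w4.png');b=cv2.imread('pics/s4.png')
o=np.zeros((600,800,3),np.uint8);o[:480,:400]=cv2.resize(a[170:290,206:306],(400,480),interpolation=cv2.INTER_CUBIC);o[:600,400:]=cv2.resize(b[120:195,225:275],(400,600),interpolation=cv2.INTER_CUBIC)
cv2.imwrite('pics/crop5.png',o)
```

```text
[ 0.43631387 -1.06138544  0.53736289]
((250.0615692138672, 175.4923095703125), (20.837833404541016, 16.868722915649414), 82.87498474121094) ((250.20997619628906, 173.97000122070312), (17.253406524658203, 12.586502075195312), 81.8698959350586)
((250.1633758544922, 176.1336669921875), (19.602231979370117, 17.01513671875), 84.2894058227539) ((251.5, 176.0), (11.0, 12.0), 0.0)
```

View pics/crop5.png

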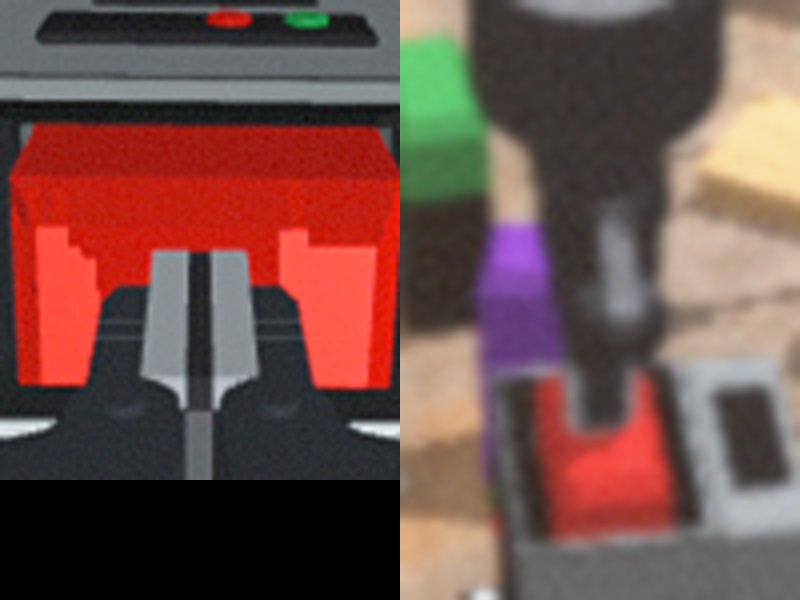

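Side view: the tip is now at (250,173.7), right at the red top's centre. Wrist view: it is over the middle of the red cap. Contact should be imminent.

Emit:
{"name": "move_arm", "arguments": {"plan": [0,0,-0.02,0,0,0,0,0,-0.04,0,0,0,0,0,-0.04,0,0,0]}}

```text
time_s: 6.62
eef_pos: [0.5143, 0.0327, 0.0927]
eef_rot: [0.0, 0.019, 1.0, -0.0]
wrist_force: [-0.3, 0.6, 2.8]
opening: -0.001
grasp_force: 1.7
```

Contact, 2.8 N. The reading offset to the true tip is about 38.5 mm.

Emit:
{"name": "move_arm", "arguments": {"plan": [0,0,-0.03,0,0,0,0,0,-0.06,0,0,0,0,0,-0.09,0,0,0,0,0,-0.09,0,0,0]}}

```text
time_s: 7.12
eef_pos: [0.5145, 0.0327, 0.0886]
eef_rot: [0.001, 0.019, 1.0, -0.0]
wrist_force: [-1.3, -0.3, 6.9]
opening: 0.003
grasp_force: 3.4
```

Emit:
{"name": "move_arm", "arguments": {"plan": [0,0,-0.03,0,0,0,0,0,-0.05,0,0,0,0,0,-0.05,0,0,0]}}

```text
time_s: 7.5
eef_pos: [0.5147, 0.0327, 0.0863]
eef_rot: [0.001, 0.019, 1.0, -0.0]
wrist_force: [-1.8, -0.1, 8.2]
opening: 0.003
grasp_force: 3.8
```

Emit:
{"name": "move_arm", "arguments": {"plan": [0,0,-0.02,0,0,0,0,0,-0.03,0,0,0,0,0,-0.03,0,0,0]}}

```text
time_s: 7.88
eef_pos: [0.5147, 0.0327, 0.0849]
eef_rot: [0.001, 0.019, 1.0, -0.0]
wrist_force: [-1.6, 0.7, 8.0]
opening: -0.002
grasp_force: 4.0
```

Emit:
{"name": "move_arm", "arguments": {"plan": [0,0,-0.02,0,0,0,0,0,-0.03,0,0,0,0,0,-0.03,0,0,0]}}

```text
time_s: 8.25
eef_pos: [0.5151, 0.0326, 0.0838]
eef_rot: [0.001, 0.019, 1.0, -0.0]
wrist_force: [-2.5, 0.0, 11.1]
opening: 0.001
grasp_force: 5.3
```

Emit:
{"name": "move_arm", "arguments": {"plan": [0,0,-0.01,0,0,0,0,0,-0.016,0,0,0,0,0,-0.016,0,0,0]}}

```text
time_s: 8.62
eef_pos: [0.5154, 0.0326, 0.0834]
eef_rot: [0.001, 0.019, 1.0, -0.0]
wrist_force: [-1.9, 0.2, 12.5]
opening: -0.0
grasp_force: 6.3
```

Emit:
{"name": "move_arm", "arguments": {"plan": [0,0,-0.014,0,0,0,0,0,-0.014,0,0,0]}}

```text
time_s: 8.88
eef_pos: [0.5157, 0.0326, 0.083]
eef_rot: [0.002, 0.019, 1.0, -0.0]
wrist_force: [-2.9, 0.8, 14.9]
opening: 0.0
grasp_force: 7.2
```

Emit:
{"name": "move_arm", "arguments": {"plan": [0,0,0.2,0,0,0,0,0,0.4,0,0,0,0,0,0.6,0,0,0,0,0,0.7,0,0,0]}}

```text
time_s: 9.38
eef_pos: [0.5142, 0.0328, 0.1164]
eef_rot: [0.0, 0.019, 1.0, -0.0]
wrist_force: [-0.7, 0.8, -0.6]
opening: 0.001
grasp_force: 0.0
```

Emit:
{"name": "move_arm", "arguments": {"plan": [0,0,0.5,0,0,0,0,0,1,0,0,0,0,0,1,0,0,0,0,0,1,0,0,0,0,0,1,0,0,0,0,0,1,0,0,0], "grip": 85.4}}

```text
time_s: 10.12
eef_pos: [0.5134, 0.0329, 0.1649]
eef_rot: [-0.001, 0.019, 1.0, 0.0]
wrist_force: [-0.7, 0.1, 0.1]
opening: 0.999
grasp_force: 0.0
```

Run:
```python
from h import *
snap('side','s5');w=snap('wrist','w5');t=snap('top','t5')
o=ctrl.get_obs();print(o['eef_pos'],o['wrist_force'],o['opening'])
for f in('side0','s5'):print(seg(f,0,8,(235,275,140,190)))
r=seg('w5',0,8,(180,330,100,300),vmin=215);print(r)
for z in(.132,.158):print(z,[atz(w,*p,z)[:2].round(4) for p in cv2.boxPoints(r)],atz(w,*r[0],z))
rt=seg('t5',0,8,(225,270,180,225));print(rt)
print(tri((w,*r[0]),(load('side0'),0,0))[0] if 0 else '')
a=cv2.imread('pics/w5.png');b=cv2.imread('pics/s5.png')
o=np.zeros((600,800,3),np.uint8);o[:320,:427]=cv2.resize(a,(427,320));o[:600,430:]=cv2.resize(b[105:195,220:275],(370,600),interpolation=cv2.INTER_CUBIC)
cv2.imwrite('pics/crop6.png',o)
```

```text
[0.51378284 0.03280513 0.16546846] [-0.79099932 -0.86453456 -0.46933678] 1.0012420707894667
((250.1732635498047, 175.73268127441406), (20.39826202392578, 16.915632247924805), 84.2894058227539)
((250.1099853515625, 170.76998901367188), (25.031579971313477, 16.404876708984375), 81.8698959350586)
((257.0, 218.0), (32.0, 66.0), 90.0)
0.132 [array([0.5095, 0.0072]), array([0.5117, 0.0634]), array([0.5415, 0.0634]), array([0.5393, 0.005 ])] [0.52521929 0.03475797 0.132     ]
0.158 [array([0.5011, 0.0108]), array([0.503 , 0.0602]), array([0.5293, 0.0602]), array([0.5273, 0.0088])] [0.51492249 0.03499278 0.158     ]
((244.5, 204.0), (8.0, 23.0), 90.0)
```

View pics/crop6.png

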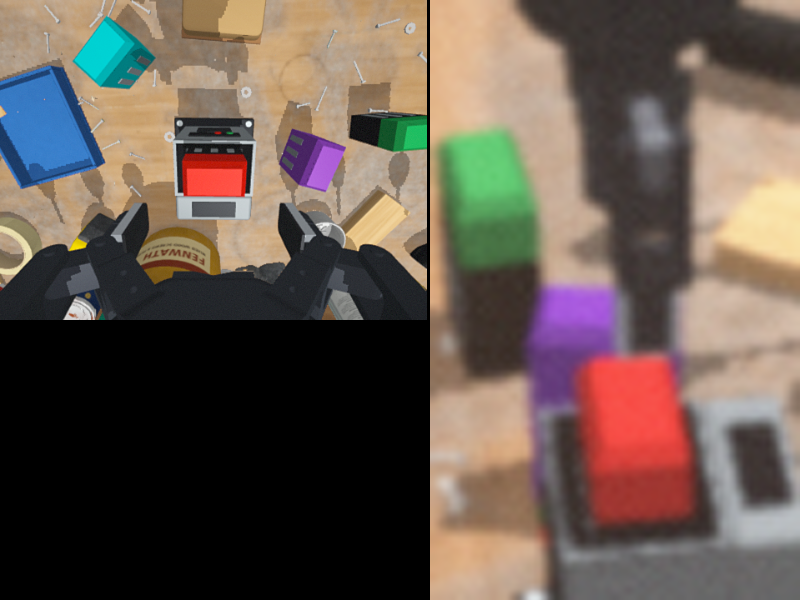

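Popped up: the red pack top's 26 x 50 mm size fits z=0.158, centre (0.515, 0.035). The gripper is open and straddling it. Descend and grip.

Emit:
{"name": "move_arm", "arguments": {"plan": [0.02,0.04,-0.7,0,0,0,0.02,0.04,-1.2,0,0,0,0.02,0.04,-1.5,0,0,0,0.02,0.04,-1.66,0,0,0,0.02,0.04,-1.66,0,0,0]}}

```text
time_s: 10.9
eef_pos: [0.5151, 0.0347, 0.0828]
eef_rot: [-0.0, 0.019, 1.0, 0.0]
wrist_force: [0.1, -0.6, 0.2]
opening: 0.999
grasp_force: 0.0
```

Emit:
{"name": "move_arm", "arguments": {"plan": [0,0,0,0,0,0,0,0,0,0,0,0,0,0,0,0,0,0,0,0,0,0,0,0,0,0,0,0,0,0], "grip": 45}}

```text
time_s: 11.52
eef_pos: [0.5157, 0.0346, 0.0833]
eef_rot: [0.001, 0.019, 1.0, -0.0]
wrist_force: [1.5, -1.5, 2.9]
opening: 0.689
grasp_force: 69.3
```

Emit:
{"name": "move_arm", "arguments": {"plan": [0,0,0.3,0,0,0,0,0,0.9,0,0,0,0,0,1.6,0,0,0,0,0,2.1,0,0,0,0,-0.4,2.2,0,0,0,-0.15,-1.2,2.2,0,0,0,-0.3,-2.1,2.2,0,0,0,-0.45,-3,2.2,0,0,0,-0.6,-3.9,2.2,0,0,0,-0.7,-4.7,2.2,0,0,0]}}

```text
time_s: 12.78
eef_pos: [0.4788, -0.2011, 0.1929]
eef_rot: [-0.001, 0.019, 1.0, 0.001]
wrist_force: [1.5, 1.0, -2.0]
opening: 0.687
grasp_force: 68.8
```

Emit:
{"name": "move_arm", "arguments": {"plan": [-0.05,-0.37,0,0,0,0,-0.05,-0.37,-0.2,0,0,0,-0.05,-0.37,-0.8,0,0,0,-0.05,-0.37,-1.5,0,0,0,-0.05,-0.37,-2.2,0,0,0,-0.05,-0.37,-2.7,0,0,0,-0.05,-0.37,-3.0,0,0,0,-0.05,-0.37,-3.0,0,0,0]}}

```text
time_s: 13.78
eef_pos: [0.4768, -0.2171, 0.0417]
eef_rot: [-0.001, 0.018, 1.0, 0.001]
wrist_force: [-0.6, 0.8, -2.5]
opening: 0.692
grasp_force: 68.7
```

Emit:
{"name": "move_arm", "arguments": {"plan": [0,0,-0.1,0,0,0,0,0,-0.16,0,0,0,0,0,-0.19,0,0,0,0,0,-0.19,0,0,0]}}

```text
time_s: 14.28
eef_pos: [0.4775, -0.2188, 0.0335]
eef_rot: [0.0, 0.019, 1.0, -0.0]
wrist_force: [-0.4, -0.5, -1.3]
opening: 0.688
grasp_force: 68.7
```

Emit:
{"name": "move_arm", "arguments": {"plan": [0,0,-0.03,0,0,0,0,0,-0.05,0,0,0,0,0,-0.05,0,0,0]}}

```text
time_s: 14.65
eef_pos: [0.4777, -0.2189, 0.0313]
eef_rot: [0.0, 0.019, 1.0, -0.0]
wrist_force: [-1.5, 0.3, 3.1]
opening: 0.69
grasp_force: 69.1
```

Contact. Release and rise.

Emit:
{"name": "move_arm", "arguments": {"plan": [0,0,0,0,0,0,0,0,0,0,0,0,0,0,0,0,0,0,0,0,0,0,0,0], "grip": 85.4}}

```text
time_s: 15.15
eef_pos: [0.4775, -0.2187, 0.0308]
eef_rot: [-0.0, 0.019, 1.0, 0.0]
wrist_force: [-0.9, 0.2, -0.3]
opening: 1.0
grasp_force: 0.0
```

Emit:
{"name": "move_arm", "arguments": {"plan": [0,0,0.3,0,0,0,0,0,1.1,0,0,0,0,0,2.2,0,0,0,0,0,3.2,0,0,0,0,0,3.2,0,0,0,0,0,3.2,0,0,0]}}

```text
time_s: 15.9
eef_pos: [0.4774, -0.2186, 0.1912]
eef_rot: [0.0, 0.019, 1.0, -0.0]
wrist_force: [0.4, 0.2, 0.1]
opening: 1.002
grasp_force: 0.0
```

Run:
```python
from h import *
w=snap('wrist','w6');t=snap('top','t6');s=snap('side','s6');print(ctrl.get_obs()['eef_pos'])
r=seg('w6',0,8,(130,380,60,330),vmin=215);print(r)
for p in [r[0],*cv2.boxPoints(r)]:print(atz(w,*p,.105).round(4))
# dock mouth: dark interior
i=cv2.cvtColor(cv2.imread('pics/w6.png'),cv2.COLOR_BGR2GRAY)
print('proj bay',proj(w,(.515,.034,.12)),proj(s,(.4777,-.219,.055)))
print(seg('s6',0,8,(200,320,220,320)))
```

```text
[ 0.47657111 -0.21805417  0.18935746]
((255.0, 189.0), (24.0, 48.0), 90.0)
[ 0.4776 -0.2181  0.105 ]
[ 0.4638 -0.2423  0.105 ]
[ 0.4657 -0.1928  0.105 ]
[ 0.4918 -0.1932  0.105 ]
[ 0.4898 -0.2441  0.105 ]
proj bay (np.float64(502.69159182516984), np.float64(218.97383356639503)) (np.float64(253.67139608227134), np.float64(273.04493256066974))
((253.0384979248047, 265.3077087402344), (30.636579513549805, 17.116792678833008), 82.87498474121094)
```

Red stands upright in the tray (top size fits z=0.105). Now to above the green pack.

Emit:
{"name": "move_arm", "arguments": {"plan": [0.1,0.7,0.1,0,0,0,0.25,9.8,0.1,0,0,0.05,0.25,9.8,0.1,0,0,0.05,0.25,9.8,0.1,0,0,0.05,0.25,9.8,0.1,0,0,0.05,0.25,9.8,0.1,0,0,0.05,0.25,9.8,0.1,0,0,0.05,0.25,9.8,0.1,0,0,0.05,0.25,9.8,0.1,0,0,0.05,0.25,9.8,0.1,0,0,0.05]}}

```text
time_s: 17.3
eef_pos: [0.4892, 0.2716, 0.1946]
eef_rot: [-0.001, -0.007, 1.0, -0.001]
wrist_force: [0.6, -0.2, -0.2]
opening: 0.994
grasp_force: 0.0
```

Emit:
{"name": "move_arm", "arguments": {"plan": [0,0,0,0,0,0,0,0,0,0,0,0]}}

```text
time_s: 17.55
eef_pos: [0.4903, 0.2697, 0.1957]
eef_rot: [-0.0, -0.005, 1.0, -0.0]
wrist_force: [0.8, 0.1, -0.3]
opening: 1.003
grasp_force: 0.0
```

Run:
```python
from h import *
w=snap('wrist','w7');o=ctrl.get_obs();print(o['eef_pos'],rot(o['eef_rot'])[:,1])
for vm in (120,150,180):
    r=seg('w7',45,80,(150,370,60,300),vmin=vm);print(vm,r)
    for p in [r[0],*cv2.boxPoints(r)]:print(atz(w,*p,.1).round(4)[:2])
p=atz(w,*seg('w7',45,80,(150,370,60,300),vmin=150)[0],.1)
print(tri((w,*seg('w7',45,80,(150,370,60,300),vmin=150)[0]),(load('w1'),438,158)))
# hue of picked object & HSV V samples along the column
H=cv2.cvtColor(cv2.imread('pics/w7.png'),cv2.COLOR_BGR2HSV);u,v=map(int,proj(w,p));print(u,v,H[v-30:v+31:5,u].tolist())
```

```text
[0.49035345 0.26982383 0.19588499] [-1.00420179e-02  9.99949554e-01 -2.15970419e-04]
120 ((260.5694274902344, 185.30502319335938), (30.554332733154297, 54.07540512084961), 87.79740142822266)
[0.489  0.2761]
[0.4736 0.2466]
[0.4709 0.3039]
[0.5048 0.3066]
[0.5077 0.2473]
150 ((260.6741027832031, 187.59500122070312), (24.13300895690918, 47.29498291015625), 88.36341857910156)
[0.4915 0.2763]
[0.4792 0.2505]
[0.4772 0.3009]
[0.5042 0.3028]
[0.5062 0.2509]
180 ((260.5, 187.5), (23.0, 45.0), 90.0)
[0.4914 0.2761]
[0.4789 0.2519]
[0.4785 0.2999]
[0.5042 0.3009]
[0.5047 0.2516]
(array([0.49241407, 0.27636576, 0.09795638]), [np.float64(0.00033426969807046395), np.float64(0.0003342696980704592)])
260 187 [[15, 90, 125], [94, 20, 88], [70, 209, 95], [71, 201, 128], [72, 158, 203], [72, 157, 201], [72, 156, 201], [72, 153, 202], [71, 147, 203], [11, 73, 174], [15, 61, 172], [16, 59, 174], [14, 41, 179]]
```

Green top centre is at (0.4915, 0.2763), z=0.098 from two views, yaw about +0.04. Descend and grip.

Emit:
{"name": "move_arm", "arguments": {"plan": [0.02,0.13,-0.6,0,0,0.03,0.02,0.13,-1.5,0,0,0.03,0.02,0.13,-2.4,0,0,0.03,0.02,0.13,-3.0,0,0,0.03,0.02,0.13,-3.4,0,0,0.03,0.02,0.13,-3.4,0,0,0.03,0.02,0.13,-3.4,0,0,0.03]}}

```text
time_s: 18.48
eef_pos: [0.4919, 0.2775, 0.0269]
eef_rot: [0.001, -0.021, 1.0, 0.0]
wrist_force: [0.8, 0.4, -0.1]
opening: 1.003
grasp_force: 0.0
```

Emit:
{"name": "move_arm", "arguments": {"plan": [0,0,0,0,0,0,0,0,0,0,0,0,0,0,0,0,0,0,0,0,0,0,0,0,0,0,0,0,0,0], "grip": 45}}

```text
time_s: 19.1
eef_pos: [0.4922, 0.2777, 0.0275]
eef_rot: [0.001, -0.021, 1.0, -0.0]
wrist_force: [-0.6, -1.7, 6.1]
opening: 0.689
grasp_force: 64.2
```

Emit:
{"name": "move_arm", "arguments": {"plan": [0,0,0.3,0,0,0,0,0,1.0,0,0,0,0,0,2.0,0,0,0,0,-0.1,3.0,0,0,0,0.05,-0.6,3.4,0,0,0,0.15,-1.5,3.5,0,0,-0.03,0.25,-2.5,3.5,0,0,-0.06,0.35,-3.5,3.5,0,0,-0.08,0.42,-4.3,3.5,0,0,-0.08,0.47,-4.86,3.5,0,0,-0.08]}}

```text
time_s: 20.35
eef_pos: [0.5143, 0.0331, 0.2017]
eef_rot: [0.0, 0.019, 1.0, -0.0]
wrist_force: [0.8, 0.1, -2.6]
opening: 0.691
grasp_force: 65.6
```

Emit:
{"name": "move_arm", "arguments": {"plan": [0,0,0,0,0,0,0,0,0,0,0,0]}}

```text
time_s: 20.6
eef_pos: [0.5143, 0.0354, 0.2012]
eef_rot: [0.0, 0.019, 1.0, 0.0]
wrist_force: [0.0, 0.1, -2.3]
opening: 0.689
grasp_force: 65.6
```

Run:
```python
from h import *
w=load('w1')
q=np.array([atz(w,200+a/5,135+b/5,.12)[:2] for a,b in((75,145),(410,143),(405,366),(80,368))]);print(q.round(4),q.mean(0))
c=snap('wrist','w8');t=snap('top','t8');o=ctrl.get_obs();print(o['eef_pos'],rot(o['eef_rot'])[:,1],o['wrist_force'])
r=seg('w8',45,80,(150,370,60,300),vmin=150);print(r,atz(c,*r[0],o['eef_pos'][2]+.0725))
# mouth in t6 (empty dock): dark region
g=cv2.cvtColor(cv2.imread('pics/t6.png'),cv2.COLOR_BGR2GRAY);T=load('t6')
u,v=map(int,proj(T,(.515,.034,.12)));m=((g<75)*255).astype(np.uint8)
n,l,st,ce=cv2.connectedComponentsWithStats(m[v-13:v+14,u-19:u+20]);print(u,v);print(g[v-16:v+17:2,u],g[v,u-20:u+21:2])
```

```text
[[ 0.4862 -0.0024]
 [ 0.4887  0.0772]
 [ 0.5449  0.0756]
 [ 0.5424 -0.0057]] [0.51553995 0.03618158]
[0.51428597 0.03579577 0.20105789] [3.66140919e-02 9.99329423e-01 3.36548900e-04] [ 0.35676195 -0.63759419 -2.20011876]
((257.5, 280.5), (37.0, 109.0), 90.0) [0.51613824 0.03725697 0.27355789]
244 201
[ 63  92 131 108  42  54  65  49  44  43  55  61  52  81 107  55  45] [119  73  89 102  43  52  46  65  80  58  44  43  47  69  65  45  45  45
 113  64  57]
```

Bay mouth is at (0.5155, 0.036) with the right size; the held pack is within 1 to 2 mm of that. Lower while watching the force.

Emit:
{"name": "move_arm", "arguments": {"plan": [0.01,0,-0.3,0,0,0,0.02,0,-0.7,0,0,0,0.02,0,-1.0,0,0,0,0.02,0,-1.2,0,0,0,0.02,0,-1.34,0,0,0,0.02,0,-1.48,0,0,0,0.02,0,-1.48,0,0,0]}}

```text
time_s: 21.58
eef_pos: [0.5152, 0.0348, 0.1265]
eef_rot: [-0.0, 0.019, 1.0, 0.0]
wrist_force: [-1.4, 0.5, -2.1]
opening: 0.69
grasp_force: 65.7
```

Free so far. Continue to just above the cradle.

Emit:
{"name": "move_arm", "arguments": {"plan": [0,0,-0.14,0,0,0,0,0,-0.28,0,0,0,0,0,-0.42,0,0,0,0,0,-0.42,0,0,0]}}

```text
time_s: 22.08
eef_pos: [0.5148, 0.0349, 0.105]
eef_rot: [-0.001, 0.019, 1.0, 0.0]
wrist_force: [-0.4, 0.5, -2.6]
opening: 0.688
grasp_force: 65.7
```

Emit:
{"name": "move_arm", "arguments": {"plan": [0,0,-0.1,0,0,0,0,0,-0.2,0,0,0,0,0,-0.3,0,0,0,0,0,-0.3,0,0,0]}}

```text
time_s: 22.58
eef_pos: [0.515, 0.0348, 0.0903]
eef_rot: [-0.001, 0.019, 1.0, 0.0]
wrist_force: [-0.2, -0.2, -2.1]
opening: 0.686
grasp_force: 65.7
```

Emit:
{"name": "move_arm", "arguments": {"plan": [0,0,-0.05,0,0,0,0,0,-0.1,0,0,0,0,0,-0.1,0,0,0]}}

```text
time_s: 22.95
eef_pos: [0.5155, 0.0348, 0.0858]
eef_rot: [0.0, 0.019, 1.0, -0.0]
wrist_force: [0.2, -0.2, -2.4]
opening: 0.684
grasp_force: 65.7
```

Emit:
{"name": "move_arm", "arguments": {"plan": [0,0,0,0,0,0,0,0,0,0,0,0,0,0,0,0,0,0,0,0,0,0,0,0], "grip": 85.4}}

```text
time_s: 23.45
eef_pos: [0.5156, 0.0348, 0.086]
eef_rot: [0.0, 0.019, 1.0, -0.0]
wrist_force: [-0.8, -0.2, 0.6]
opening: 0.995
grasp_force: 0.0
```

Emit:
{"name": "move_arm", "arguments": {"plan": [0,0,0.3,0,0,0,0,0,0.8,0,0,0,0,0,1.3,0,0,0,0,0,1.4,0,0,0,0,0,1.4,0,0,0]}}

```text
time_s: 24.08
eef_pos: [0.5156, 0.0348, 0.1561]
eef_rot: [0.0, 0.019, 1.0, -0.0]
wrist_force: [-0.2, 0.6, -0.0]
opening: 0.997
grasp_force: 0.0
```

Emit:
{"name": "move_arm", "arguments": {"plan": [0,0,0,0,0,0,0,0,0,0,0,0,0,0,0,0,0,0,0,0,0,0,0,0,0,0,0,0,0,0], "grip": 0}}

```text
time_s: 24.7
eef_pos: [0.5155, 0.0348, 0.1558]
eef_rot: [-0.0, 0.019, 1.0, 0.0]
wrist_force: [-0.6, 0.4, 0.6]
opening: -0.001
grasp_force: 0.0
```

Run:
```python
from h import *
w=snap('wrist','w9');s=snap('side','s9');o=ctrl.get_obs();print(o['eef_pos'],o['wrist_force'],o['opening'])
r=seg('w9',45,80,(170,350,100,330),vmin=150);print(r)
for z in(.15,.158):print([atz(w,*p,z)[:2].round(4) for p in cv2.boxPoints(r)],atz(w,*r[0],z).round(4))
print(seg('s9',45,80,(230,275,140,195)),proj(s,(.515,.035,.158)))
```

```text
[0.5155053  0.03478956 0.15583516] [-0.21072781 -0.3158423   0.46845377] -0.00018591127567927452
((254.5, 217.0), (42.0, 75.0), 90.0)
[array([0.4977, 0.0081]), array([0.4999, 0.0634]), array([0.534 , 0.0635]), array([0.5317, 0.0053])] [0.5154 0.0351 0.15  ]
[array([0.4953, 0.0094]), array([0.4974, 0.0624]), array([0.5301, 0.0624]), array([0.5279, 0.0067])] [0.5123 0.0352 0.158 ]
((250.49313354492188, 166.917236328125), (15.861687660217285, 12.290731430053711), 85.2363510131836) (np.float64(250.02333677305455), np.float64(164.39771948844103))
```

Green pack stands in the bay, up, centred at (0.515, 0.035). Press down.

Emit:
{"name": "move_arm", "arguments": {"plan": [0,0,-0.3,0,0,0,0,0,-0.6,0,0,0,0,0,-0.66,0,0,0,0,0,-0.72,0,0,0,0,0,-0.78,0,0,0,0,0,-0.78,0,0,0]}}

```text
time_s: 25.55
eef_pos: [0.5158, 0.0347, 0.1172]
eef_rot: [0.0, 0.019, 1.0, -0.0]
wrist_force: [0.1, 0.8, 2.8]
opening: 0.001
grasp_force: 1.4
```

Emit:
{"name": "move_arm", "arguments": {"plan": [0,0,-0.06,0,0,0,0,0,-0.14,0,0,0,0,0,-0.22,0,0,0,0,0,-0.3,0,0,0,0,0,-0.36,0,0,0,0,0,-0.42,0,0,0,0,0,-0.46,0,0,0,0,0,-0.46,0,0,0]}}

```text
time_s: 26.55
eef_pos: [0.5158, 0.0347, 0.0939]
eef_rot: [0.0, 0.019, 1.0, -0.0]
wrist_force: [-0.4, 0.1, 5.9]
opening: -0.002
grasp_force: 2.8
```

Emit:
{"name": "move_arm", "arguments": {"plan": [0,0,-0.04,0,0,0,0,0,-0.08,0,0,0,0,0,-0.08,0,0,0]}}

```text
time_s: 26.92
eef_pos: [0.5158, 0.0347, 0.09]
eef_rot: [0.0, 0.019, 1.0, -0.0]
wrist_force: [-0.0, 0.2, 6.9]
opening: 0.002
grasp_force: 3.0
```

Emit:
{"name": "move_arm", "arguments": {"plan": [0,0,-0.02,0,0,0,0,0,-0.03,0,0,0,0,0,-0.03,0,0,0]}}

```text
time_s: 27.3
eef_pos: [0.5159, 0.0347, 0.0887]
eef_rot: [0.0, 0.019, 1.0, -0.0]
wrist_force: [-1.4, -0.2, 6.7]
opening: 0.006
grasp_force: 3.4
```

Emit:
{"name": "move_arm", "arguments": {"plan": [0,0,-0.02,0,0,0,0,0,-0.03,0,0,0,0,0,-0.03,0,0,0]}}

```text
time_s: 27.68
eef_pos: [0.516, 0.0347, 0.0873]
eef_rot: [0.001, 0.019, 1.0, -0.0]
wrist_force: [-0.9, 0.4, 7.1]
opening: -0.002
grasp_force: 3.5
```

Emit:
{"name": "move_arm", "arguments": {"plan": [0,0,-0.02,0,0,0,0,0,-0.03,0,0,0,0,0,-0.03,0,0,0]}}

```text
time_s: 28.05
eef_pos: [0.516, 0.0347, 0.0859]
eef_rot: [0.001, 0.019, 1.0, -0.0]
wrist_force: [-0.7, -1.0, 7.0]
opening: 0.002
grasp_force: 3.9
```

Emit:
{"name": "move_arm", "arguments": {"plan": [0,0,-0.02,0,0,0,0,0,-0.03,0,0,0,0,0,-0.03,0,0,0]}}

```text
time_s: 28.42
eef_pos: [0.5165, 0.0346, 0.085]
eef_rot: [0.001, 0.019, 1.0, -0.0]
wrist_force: [-1.7, 1.2, 11.7]
opening: 0.003
grasp_force: 5.8
```

Stop felt. A little more.

Emit:
{"name": "move_arm", "arguments": {"plan": [0,0,-0.01,0,0,0,0,0,-0.016,0,0,0,0,0,-0.016,0,0,0]}}

```text
time_s: 28.8
eef_pos: [0.5169, 0.0346, 0.0847]
eef_rot: [0.001, 0.019, 1.0, -0.0]
wrist_force: [-2.2, 0.7, 14.6]
opening: -0.001
grasp_force: 6.8
```

Emit:
{"name": "move_arm", "arguments": {"plan": [0,0,0.1,0,0,0,0,0,0.2,0,0,0,0,0,0.5,0,0,0,0,0,1.2,0,0,0,0,0,2.2,0,0,0,0,0,2.6,0,0,0,0,0,2.6,0,0,0,0,0,2.6,0,0,0]}}

```text
time_s: 29.8
eef_pos: [0.5146, 0.0349, 0.2118]
eef_rot: [-0.001, 0.019, 1.0, 0.0]
wrist_force: [-0.2, -0.3, 0.4]
opening: -0.002
grasp_force: 0.0
```

Run:
```python
from h import *
w=snap('wrist','w10');s=snap('side','s10');t=snap('top','t10');o=ctrl.get_obs();print(o['eef_pos'],o['wrist_force'])
r=seg('w10',45,80,(170,350,100,300),vmin=180);print(r,'expect up 26x50')
for z in(.132,.158):
    q=[atz(w,*p,z) for p in cv2.boxPoints(r)];print(z,[round(np.linalg.norm(q[i]-q[i-1])*1000,1) for i in range(4)],atz(w,*r[0],z).round(4))
a=cv2.imread('pics/w10.png');b=cv2.imread('pics/s10.png')
o=np.zeros((480,800,3),np.uint8);o[:300,:400]=cv2.resize(a,(400,300));o[:,402:]=cv2.resize(b[130:330,190:310],(398,480),interpolation=cv2.INTER_CUBIC)
cv2.imwrite('pics/crop7.png',o)
```

```text
[0.51453288 0.0349005  0.21148263] [ 0.3052172   0.30614531 -0.14339194]
((253.18035888671875, 191.4090576171875), (49.13572311401367, 24.72907066345215), 1.8476102352142334) expect up 26x50
0.132 [np.float64(51.1), np.float64(26.3), np.float64(49.6), np.float64(26.4)] [0.5154 0.0336 0.132 ]
0.158 [np.float64(46.0), np.float64(23.7), np.float64(44.7), np.float64(23.8)] [0.508  0.0341 0.158 ]
```

View pics/crop7.png

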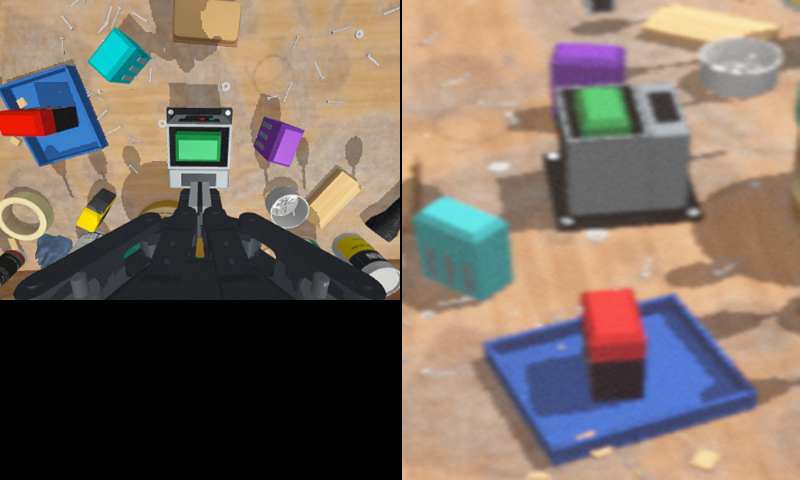

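The green pack is held down in the bay, with its top size fitting z=0.132. The red pack stands upright in the tray, the other things are untouched, and the gripper is clear.

```bash
python3 -c "
from bench import ctrl
print(ctrl.hand_in())"
```

```text
the job is handed in; nothing more can be done
None
```

The job is handed in at about 30 s: the red-capped pack stands upright in the blue tray, and the green-capped pack is in the bay, held down by the catch. My highest push reading was 14.9 N, about 17 N on the dock with the pack's weight.

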